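# Shift the feed drive to second speed and start it

## Task

Shift the feed drive into second speed and start it: push the red-handled lever from its rest stop past the first notch (one dot) until it sits fully at the second stop (two dots), and only then press the green button right down and let it come up again. Do it all by pushing with the fingers - do not pinch the lever handle between them - and leave the red button, the loose bronze bush and the loose bolt beside the drive where they are.

Things in the scene. Friction and masses are not known exactly. Their poses are not given: they have to be found in the camera images.
- feed_drive: fixed grey feed drive: base plate 220 (x) x 150 (y) x 8 mm, housing top z = 42 mm, aluminium quadrant on the far half (top 45 mm) marked with a black bar (rest), one red dot (first notch), two red dots (second stop). Origin: centre of the underside; x away from the robot, y left, z up, turned up to 0.35 rad. The lever's vertical pivot is at own x = +75 mm, y = 0.
- feed_lever (a joint): speed lever angle, rad, clockwise from above. 0 = rest stop, at the right (drive's -y side), where it starts; 0.5 = first notch, lever along the drive's -x, toward the robot; 1.0 = second stop, at the left. Spring notches hold it at 0, 0.5, 1.0; leaving one takes 5 to 9 N sideways at the handle. Beyond about 0.77 it snaps to 1.0, against a hard stop.
- lever_handle (a point): top centre of the lever's red upright handle, 85 mm from the pivot axis, 102 mm above the worktop. Handle 26 mm (along the lever) x 22 mm (across it, the way it moves), red from 54 to 96 mm above the worktop, black cap above; under it the steel lever bar, 14 mm wide, top at 58 mm.
- start_button (a joint): travel of the green button in m: 0 = up, 0.006 = fully down; a spring of about 5 N at full travel returns it
- start_button_top (a point): centre of the top of the green start button, 28 mm across, at own x = -70 mm, y = +35 mm of the drive; pressed straight down
- stop_button (a joint): travel of the red button in m, 0 = up, 0.006 = fully down
- stop_button_top (a point): centre of the top of the red stop button, same size, at own x = -70 mm, y = -35 mm of the drive
- bush: bronze plain bush, 20 mm across, 26 mm tall, standing loose to the left of the drive; loose, not part of the job
- hex_bolt: steel hex bolt, 21 mm across, 44 mm tall, standing on its head just in front of the drive (robot's side); loose, not part of the job

How it is judged:
By the outcome, as a careful person would: the job done as asked, in the order asked, and still so for the second after the job is handed in, with the robot touching nothing.
It also fails if it takes over 61 s, if anything falls off the work surface, if the arm or the gripper's body presses on something with over 40 N, if the wrist force passes 120 N, or if a joint passes its speed limit or range.

## Robot

A 7-joint arm with a two-finger parallel gripper is mounted at the origin on the work surface; the furniture and walls round the work are solid. World frame = base frame: x ahead of the robot, y to its left, z up, the work surface at z = 0. Lengths are in m, angles in rad, forces in N, time in s.
With the tool pointing down it reaches from about 0.4 to 0.925 m from the base axis. Payload 4.1 kg.
Tool frame: the origin (TCP) lies on the centre line of the jaws, within the pads' length; the fingertips stand 14 mm ahead of it and the grasp point (between the pads) lies 5 mm behind it (r.finger_overhang is the x of the fingertips in the tool frame, in m); x points along the fingers, z is the direction in which the jaws open and shut, and the axes are right-handed (so a half turn about x gives the same grasp; the last joint's range is limited). The gripper opens to 85 mm and grips with 20 to 120 N. Pads are 22 mm wide; open, the fingers measure 114 mm over their backs; the gripper's body (76 mm by 85 mm) begins 54 mm behind the grasp point. The pads swing forward as they close: fully open they stand 13 mm farther back than shut.
Start: joints at [1.038, 0.398, 0.045, 1.537, -0.019, 1.207, -0.051], TCP at [0.273, -0.59, 0.245] pointing down, gripper open.
Joint ranges: [-2.82, 2.82], [-0.49, 2.23], [-1.37, 1.46], [0, 2.46], [-1.36, 4.5], [0.23, 2], [-2.94, 2.94]. Speed limits (rad/s): [2.57, 2.57, 3.14, 3.14, 3.14, 3.14, 3.14].

## Interface

Orientations are given as a unit quaternion [x, y, z, w].
In Python, from station import sensors, imaging, job, spotter, r gives the robot as it stands.
- The arm moves only by the tool step_arm, never from a script. Its argument "steps" is a list of rows, each an object of numbers: "tx", "ty", "tz": the shift along the tool's x, y, z in cm; "rx", "ry", "rz": the turn, a rotation vector about the tool's x, y, z in rad; "jaw": the opening in per cent of the stroke, from 0 (shut) to 100 (fully open). In form: [{"tx": .., "ty": .., "tz": .., "rx": .., "ry": .., "rz": .., "jaw": ..}, ...]. A call has 1 to 10 rows; each row is the pose to reach, as a shift and turn from the pose measured when the call began, along the tool's axes at that moment; what a row does not reach only later rows make up. A row lasts 1/12 s, in which the tool goes at most 41.7 mm and 7.16 degrees, less where a joint would pass 70% of its speed; a pose out of reach is approached as far as the arm can. A call with a gripper value outside its range is refused whole. The fingers move at their own pace and stop on an object; "grip_force" is the grip in N (left out, the last holds). Time passes only in rows, so rows that repeat a pose let the fingers close. It gives the time, the measured TCP pose, the force and the opening at its end, in the units of the state.
- sensors.sense(): the state, without advancing time (a new reading comes with each control period).
- imaging.camera(name): name is "scene" or "top"; returns the picture (480x640x3 uint8, red, green, blue); there is no depth.
- imaging.camera_model(name): a dict with "vertical_fov" (degrees; the focal length in pixels is half the picture's height over the tangent of half this angle, whatever the lens; pixels are square), "cx", "cy" (the principal point, pixels), "pose" (4x4, takes a point from camera to world coordinates). Camera axes: x right, y down, z forward; pixel columns grow to the right and rows downward; lengths in m; the calibration is good to about 2 mm. A picture is of the moment at which its call begins. camera_model takes no time and is no camera call.
- job.job_done(): hands the job in, once; it reports no verdict.
Trained networks look in the newest picture that a camera, given by its name, has taken for a name from the list of things; names that differ only in an ending like _2 or _b are one class to them, and where a whole thing is asked for, a point or a joint stands for the part that bears it (a point fixed in the world has none). Each returns a list of dicts, best first, with "conf" (0 to 1); they miss things now and then, are a little off and sometimes report something else, mostly with a low value. They report only what shows in the picture. A call takes as long as a camera call.
- spotter.regions_of(target, camera): "mask" (480x640 bool, what is visible of it) and "box" ([centre column, centre row, width, height] in pixels, round what is visible of it).
The state is a dict: "time": time; "qpos": joint angles; "joint_vel": joint speeds; "effort": joint torques, N m; "position": TCP position; "tool_rot": TCP orientation; "contact_force": force on the tool from outside, world axes, zero at the start; "moment": the same for the moment, N m; "finger_gap": finger opening in m.
Only numpy, scipy, OpenCV 4.12 (cv2) and the standard library are available. Lean on these libraries where they do the work, as an engineer would, in place of code of your own. Each camera call takes 0.05 s, during which the arm holds its last target.

## Working session

There is one attempt and no reset: what is moved stays moved. The work goes in short steps, Python scripts to look and compute and a tool call to move; the robot and the scene stay as the last step left them, time stands still between calls to the robot, and variables do not carry over. Pictures are saved under pics/ and viewed, and the job is handed in when it is done.

Besides the shell and the picture viewer there is one more tool, called after ">>>" by a JSON object that holds its "fn" and its "kwargs", one argument or row to a line. step_arm: Moves the arm, as the interface text tells. Its arguments: {"type":"object","properties":{"steps":{"type":"array","items":{"type":"object","properties":{"tx":{"type":"number"},"ty":{"type":"number"},"tz":{"type":"number"},"rx":{"type":"number"},"ry":{"type":"number"},"rz":{"type":"number"},"jaw":{"type":"number"}}}},"grip_force":{"type":"number"}},"required":["steps"]}

```bash
mkdir -p pics; python3 - <<'E'
from station import sensors, imaging, job, spotter, r
import cv2, numpy as np
print(sensors.sense())
for n in ("scene","top"):
    im=imaging.camera(n); cv2.imwrite(f"pics/{n}0.png",im[:,:,::-1]); m=imaging.camera_model(n); print(n,m)
    for t in ("feed_drive","lever_handle","start_button","stop_button","bush","hex_bolt"):
        for d in spotter.regions_of(t,n)[:2]:
            ys,xs=np.nonzero(d["mask"]); print(t,round(d["conf"],2),np.round(d["box"],1),xs.mean().round(1),ys.mean().round(1),len(xs))
E
```

```text
{'time': 0.0, 'qpos': array([ 1.0380275 ,  0.39918092,  0.04501592,  1.53789041, -0.01869544,
        1.2069216 , -0.05070627]), 'joint_vel': array([-1.69241629e-03,  3.00941240e-04,  2.48649206e-04, -5.62017039e-04,
       -9.84218267e-05,  6.37521404e-04,  4.32796110e-04]), 'effort': array([-9.78169192e-05, -4.75126648e+01,  1.36404991e+00, -2.54222882e+01,
        1.13623482e-02,  9.30233480e-03, -7.81072742e-06]), 'position': array([ 0.27295938, -0.58922634,  0.24426562]), 'tool_rot': array([ 0.38099132,  0.59651733, -0.38031909,  0.59528992]), 'contact_force': array([-0.52569874,  1.04151014, -0.02844375]), 'moment': array([ 0.0305904 , -0.00877176, -0.01861671]), 'finger_gap': 0.08522951582644842}
scene {'vertical_fov': 53.509197667896196, 'cx': 323.54903610532136, 'cy': 233.42105634692297, 'pose': array([[ 0.47873668, -0.63913452,  0.60192878,  0.01505979],
       [-0.87795603, -0.35014607,  0.32648267, -0.37289316],
       [ 0.00209665, -0.68476623, -0.72875977,  0.6884396 ],
       [ 0.        ,  0.        ,  0.        ,  1.        ]])}
feed_drive 0.95 [330.3 257.9  99.8 115
[... 527 characters left out ...]
y([[-0.00120926, -0.99641821,  0.08455343,  0.45629989],
       [-0.99984257,  0.00270152,  0.01753655, -0.10843902],
       [-0.01770216, -0.08451891, -0.99626462,  0.93600547],
       [ 0.        ,  0.        ,  0.        ,  1.        ]])}
feed_drive 0.97 [336.1 243.4  97.1 123. ] 334.4 240.4 7689
feed_drive 0.42 [360.4 267.1  12.9  20.8] 362.2 267.6 169
lever_handle 0.79 [340.9 220.1  44.4  44.8] 341.1 219.1 527
lever_handle 0.54 [329.1 278.2  12.1  10.9] 327.8 277.6 149
start_button 0.63 [327.4 280.4   9.5   8.5] 328.1 277.9 140
stop_button 0.52 [361.9 268.9  11.9  17.9] 362.0 267.5 163
bush 0.61 [330.4 278.8  12.3  12. ] 327.8 277.9 141
bush 0.46 [282.1 230.2  12.1  13.2] 281.7 229.8 48
```

```bash
python3 - <<'E'
import cv2
for n,(x0,y0,x1,y1) in dict(scene=(250,170,410,340),top=(250,150,430,320)).items():
    im=cv2.imread(f"pics/{n}0.png")[y0:y1,x0:x1]; cv2.imwrite(f"pics/{n}0c.png",cv2.resize(im,None,fx=3.5,fy=3.5,interpolation=cv2.INTER_CUBIC)[:600])
E
```

```text
(no output)
```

View pics/scene0.png

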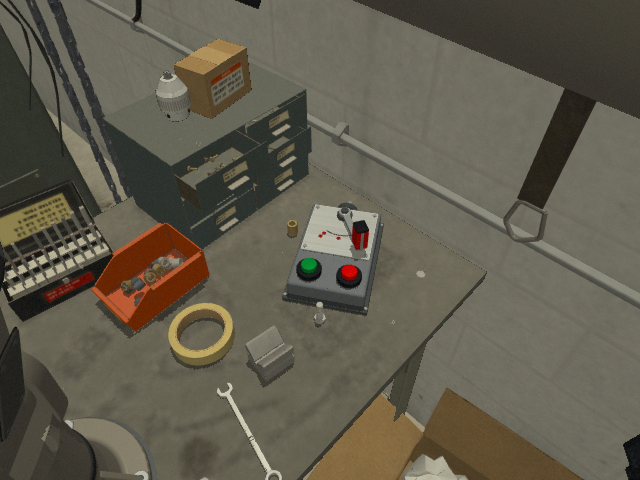

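View pics/top0.png

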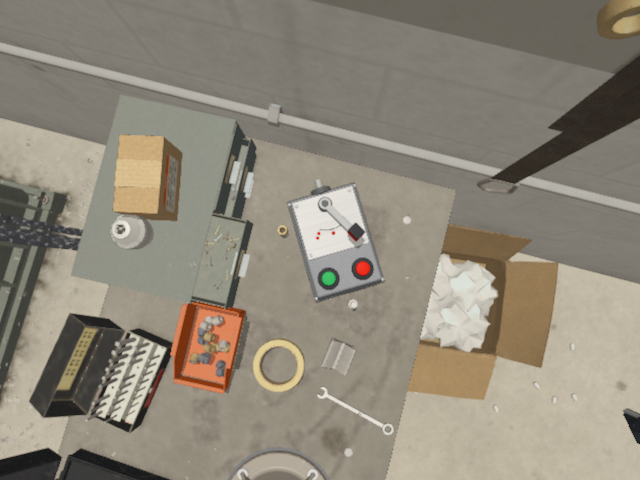

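```bash
ls -la pics .
```

```text
.:
total 12
drwxr-xr-x  3 agent agent 4096 Dec  7 03:58 .
drwxr-xr-x 23 root  root  4096 Dec  7 03:58 ..
drwxr-xr-x  2 agent agent 4096 Dec  7 03:59 pics

pics:
total 1532
drwxr-xr-x 2 agent agent   4096 Dec  7 03:59 .
drwxr-xr-x 3 agent agent   4096 Dec  7 03:58 ..
-rw-r--r-- 1 agent agent 472669 Dec  7 03:58 scene0.png
-rw-r--r-- 1 agent agent 348285 Dec  7 03:59 scene0c.png
-rw-r--r-- 1 agent agent 409290 Dec  7 03:59 top0.png
-rw-r--r-- 1 agent agent 322172 Dec  7 03:59 top0c.pngcat: '*.py': No such file or directory
```

The drive sits near (335,243) in the top view. The green button is at (328,278), the red at (362,268), the handle cap at about (356,231), the bush at (282,230) and the bolt at (353,304). Next I'll zoom in and triangulate.

View pics/top0c.png

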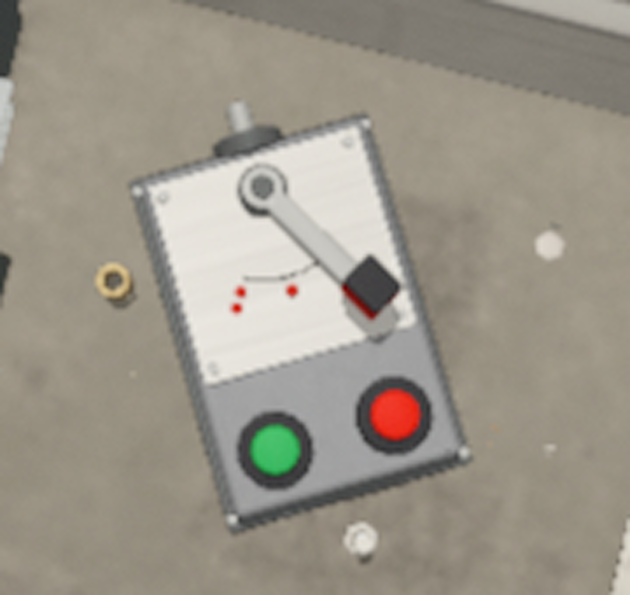

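View pics/scene0c.png

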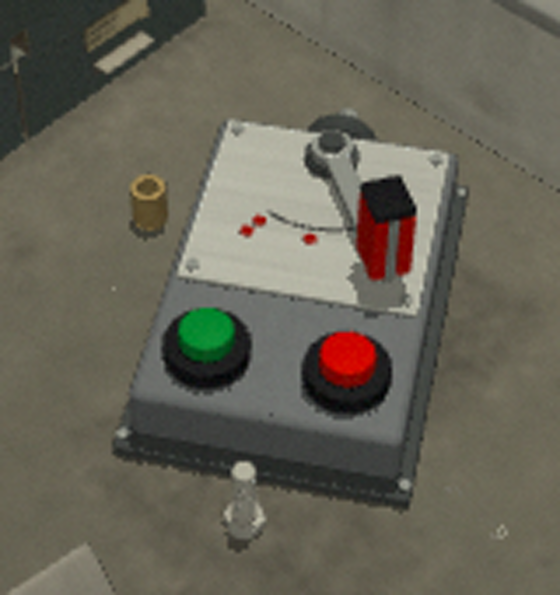

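```bash
cat > h.py <<'E'
import numpy as np
from station import imaging
def ray(n,u,v):
    m=imaging.camera_model(n); f=240/np.tan(np.radians(m["vertical_fov"]/2)); P=m["pose"]
    d=P[:3,:3]@np.array([(u-m["cx"])/f,(v-m["cy"])/f,1]); return P[:3,3],d/np.linalg.norm(d)
def atz(n,u,v,z):
    o,d=ray(n,u,v); return o+d*(z-o[2])/d[2]
def tri(a,b):
    o1,d1=ray("scene",*a);o2,d2=ray("top",*b)
    s=np.linalg.lstsq(np.c_[d1,-d2],o2-o1,rcond=None)[0]; p,q=o1+d1*s[0],o2+d2*s[1]
    return (p+q)/2,np.linalg.norm(p-q)
def proj(n,p):
    m=imaging.camera_model(n); f=240/np.tan(np.radians(m["vertical_fov"]/2)); P=m["pose"]
    c=P[:3,:3].T@(np.asarray(p)-P[:3,3]); return c[0]/c[2]*f+m["cx"],c[1]/c[2]*f+m["cy"]
E
python3 - <<'E'
from h import *
np.set_printoptions(precision=4,suppress=True)
g=tri((308.5,265),(328,277.8)); s=tri((348.9,272.6),(362.1,267.5)); print("green",g,"red",s)
print(atz("top",328,277.8,.055),atz("scene",308.5,265,.055),atz("top",362.1,267.5,.055),atz("scene",348.9,272.6,.055))
d=g[0]-s[0]; yaw=np.arctan2(-d[0],d[1]); print("yaw",yaw,np.hypot(*d[:2]))
E
```

```text
green (array([ 0.4583, -0.103 ,  0.0578]), np.float64(0.0006229191671437014)) red (array([ 0.4785, -0.1702,  0.0553]), np.float64(0.0006929220355548908))
[ 0.4582 -0.1027  0.055 ] [ 0.4605 -0.1021  0.055 ] [ 0.4783 -0.17    0.055 ] [ 0.4789 -0.1704  0.055 ]
yaw 0.291165059963974 0.07018019220284188
```

```bash
python3 - <<'E'
from h import *
np.set_printoptions(precision=4,suppress=True)
for u,v,z in((262,188,.06),(371,284,.102),(137,190,.008),(366,123,.008),(464,453,.008),(234,520,.008)): print("top",z,atz("top",250+u/3.5,150+v/3.5,z))
for u,v,z in((331,143,.06),(387,197,.102),(123,433,.008),(404,485,.008),(462,191,.008)): print("scene",z,atz("scene",250+u/3.5,170+v/3.5,z))
print("capTri",tri((250+387/3.5,170+197/3.5),(250+371/3.5,150+284/3.5)))
print("bush",tri((250+148/3.5,170+185/3.5),(250+114/3.5,150+280/3.5)),"bolt",tri((250+244/3.5,170+470/3.5),(250+361/3.5,150+535/3.5)))
yaw=.29; mid=np.array([.4684,-.1366]); ex=np.array([np.cos(yaw),np.sin(yaw)]); piv=mid+.145*ex;print("piv",piv)
for th in(0,.5,1):
    a=np.pi+yaw+.5-th; print(th,piv+.085*np.array([np.cos(a),np.sin(a)]),a)
E
```

```text
top 0.06 [ 0.6048 -0.0968  0.06  ]
top 0.102 [ 0.5454 -0.1558  0.102 ]
top 0.008 [ 0.6127 -0.0209  0.008 ]
top 0.008 [ 0.6529 -0.1589  0.008 ]
top 0.008 [ 0.4548 -0.2153  0.008 ]
top 0.008 [ 0.4155 -0.0793  0.008 ]
scene 0.06 [ 0.6048 -0.0982  0.06  ]
scene 0.102 [ 0.5447 -0.1578  0.102 ]
scene 0.008 [ 0.4175 -0.0784  0.008 ]
scene 0.008 [ 0.4568 -0.2151  0.008 ]
scene 0.008 [ 0.6544 -0.1588  0.008 ]
capTri (array([ 0.5459, -0.1566,  0.1002]), np.float64(0.0014387934272630707))
bush (array([ 0.5563, -0.0098,  0.0276]), np.float64(0.0005795706282625282)) bolt (array([ 0.4084, -0.1527,  0.0387]), np.float64(0.00014694556961155117))
piv [ 0.6073 -0.0951]
0 [ 0.5475 -0.1555] 3.931592653589793
0.5 [ 0.5259 -0.1194] 3.431592653589793
1 [ 0.5242 -0.0774] 2.931592653589793
```

```bash
cat >> h.py <<'E'
from scipy.spatial.transform import Rotation as R
from station import sensors
YAW=.284; PIV=np.array([.606,-.097])
def lev(th):
    a=np.pi+YAW+.5-th; return np.array([np.cos(a),np.sin(a)]),np.array([np.sin(a),-np.cos(a)])
def down(ydir): # tool x down, tool y along ydir
    x=np.array([0,0,-1.]); y=np.array([*ydir,0]); y/=np.linalg.norm(y); return R.from_matrix(np.c_[x,y,np.cross(x,y)])
def rel(p,Rt):
    s=sensors.sense(); R0=R.from_quat(s["tool_rot"]); t=R0.inv().apply(np.asarray(p)-s["position"])*100
    return np.r_[t,(R0.inv()*Rt).as_rotvec()].round(3)
def pushpose(th,gap,z,rad=.085):
    d,t=lev(th); return np.r_[PIV+rad*d-(.022+gap)*t,z]
np.set_printoptions(precision=4,suppress=True)
E
python3 - <<'E'
from h import *
s=sensors.sense(); print(R.from_quat(s["tool_rot"]).as_matrix())
for sg in(1,-1):
    print(sg,rel(pushpose(0,.014,.2),down(sg*lev(0)[1])))
print(pushpose(0,.014,.2))
E
```

```text
[[ 0.      0.9073  0.4205]
 [-0.0001  0.4205 -0.9073]
 [-1.     -0.      0.0001]]
1 [  4.534  44.158 -24.426  -1.921   0.      0.   ]
-1 [  4.534  44.158 -24.426   1.221   0.     -0.   ]
[ 0.5712 -0.1825  0.2   ]
```

>>> {"fn": "step_arm", "kwargs": {
  "steps": [
    {"ty": 4, "tz": -2.2, "rx": -0.12, "jaw": 0},
    {"ty": 8, "tz": -4.4, "rx": -0.24, "jaw": 0},
    {"ty": 12, "tz": -6.6, "rx": -0.36, "jaw": 0},
    {"ty": 16, "tz": -8.8, "rx": -0.48, "jaw": 0},
    {"ty": 20, "tz": -11, "rx": -0.6, "jaw": 0},
    {"ty": 24, "tz": -13.2, "rx": -0.72, "jaw": 0},
    {"ty": 28, "tz": -15.5, "rx": -0.84, "jaw": 0},
    {"ty": 32, "tz": -17.7, "rx": -0.96, "jaw": 0},
    {"ty": 36, "tz": -19.9, "rx": -1.08, "jaw": 0},
    {"ty": 40, "tz": -22.1, "rx": -1.2, "jaw": 0}
  ]
}}

```text
schema error: expected keys tx, ty, tz, rx, ry, rz, jaw
```

```bash
python3 - <<'E'
from h import *
print(rel(pushpose(0,.014,.15),down(lev(0)[1])))
E
```

```text
[  9.534  44.158 -24.426  -1.921   0.      0.   ]
```

All keys have to be present in each row.

>>> {"fn": "step_arm", "kwargs": {
  "steps": [
    {"tx": 0, "ty": 4, "tz": -2.2, "rx": -0.12, "ry": 0, "rz": 0, "jaw": 0},
    {"tx": 0, "ty": 8, "tz": -4.4, "rx": -0.24, "ry": 0, "rz": 0, "jaw": 0},
    {"tx": 0, "ty": 12, "tz": -6.6, "rx": -0.36, "ry": 0, "rz": 0, "jaw": 0},
    {"tx": 0, "ty": 16, "tz": -8.8, "rx": -0.48, "ry": 0, "rz": 0, "jaw": 0},
    {"tx": 0, "ty": 20, "tz": -11, "rx": -0.6, "ry": 0, "rz": 0, "jaw": 0},
    {"tx": 0, "ty": 24, "tz": -13.2, "rx": -0.72, "ry": 0, "rz": 0, "jaw": 0},
    {"tx": 0, "ty": 28, "tz": -15.5, "rx": -0.84, "ry": 0, "rz": 0, "jaw": 0},
    {"tx": 0, "ty": 32, "tz": -17.7, "rx": -0.96, "ry": 0, "rz": 0, "jaw": 0},
    {"tx": 0, "ty": 36, "tz": -19.9, "rx": -1.08, "ry": 0, "rz": 0, "jaw": 0},
    {"tx": 0, "ty": 40, "tz": -22.1, "rx": -1.2, "ry": 0, "rz": 0, "jaw": 0}
  ]
}}

```text
time: 1.53
position: [0.5203, -0.252, 0.2458]
tool_rot: [-0.025, 0.706, 0.024, 0.707]
contact_force: [0.2, -0.4, 0.4]
finger_gap: 0.0002
```

```bash
python3 - <<'E'
from h import *
print(rel(pushpose(0,.014,.15),down(lev(0)[1])))
E
```

```text
[ 9.574  6.591  5.554 -0.715  0.     0.001]
```

>>> {"fn": "step_arm", "kwargs": {
  "steps": [
    {"tx": 1, "ty": 1.7, "tz": 1.4, "rx": -0.12, "ry": 0, "rz": 0, "jaw": 0},
    {"tx": 2, "ty": 3.3, "tz": 2.8, "rx": -0.24, "ry": 0, "rz": 0, "jaw": 0},
    {"tx": 4, "ty": 5, "tz": 4.2, "rx": -0.36, "ry": 0, "rz": 0, "jaw": 0},
    {"tx": 6, "ty": 6.6, "tz": 5.55, "rx": -0.48, "ry": 0, "rz": 0, "jaw": 0},
    {"tx": 8, "ty": 6.6, "tz": 5.55, "rx": -0.6, "ry": 0, "rz": 0, "jaw": 0},
    {"tx": 9.5, "ty": 6.6, "tz": 5.55, "rx": -0.715, "ry": 0, "rz": 0, "jaw": 0},
    {"tx": 9.5, "ty": 6.6, "tz": 5.55, "rx": -0.715, "ry": 0, "rz": 0, "jaw": 0},
    {"tx": 9.5, "ty": 6.6, "tz": 5.55, "rx": -0.715, "ry": 0, "rz": 0, "jaw": 0}
  ]
}}

```text
time: 2.2
position: [0.5706, -0.1827, 0.1502]
tool_rot: [-0.269, 0.654, 0.269, 0.654]
contact_force: [0.1, 0.2, 0.2]
finger_gap: 0.0004
```

```bash
python3 - <<'E'
from h import *
import cv2
print(rel(pushpose(0,.014,.08),down(lev(0)[1])), sensors.sense()["position"],sensors.sense()["qpos"])
for n in("top","scene"):
    im=imaging.camera(n)[150:320,250:430,::-1]; cv2.imwrite(f"pics/{n}1.png",cv2.resize(im,None,fx=3.5,fy=3.5,interpolation=cv2.INTER_CUBIC))
E
```

```text
[ 7.02  -0.034  0.057 -0.004 -0.001 -0.001] [ 0.5706 -0.1827  0.1502] [ 0.6106  0.4291 -0.481   1.754   0.229   1.015   0.8253]
```

View pics/top1.png

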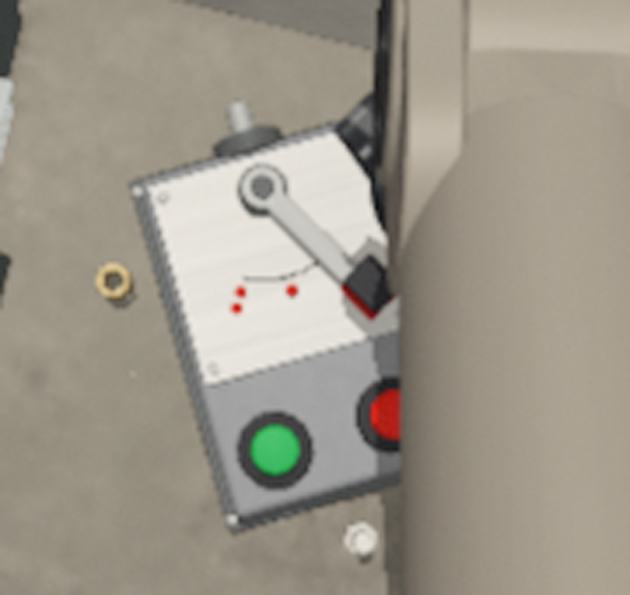

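View pics/scene1.png

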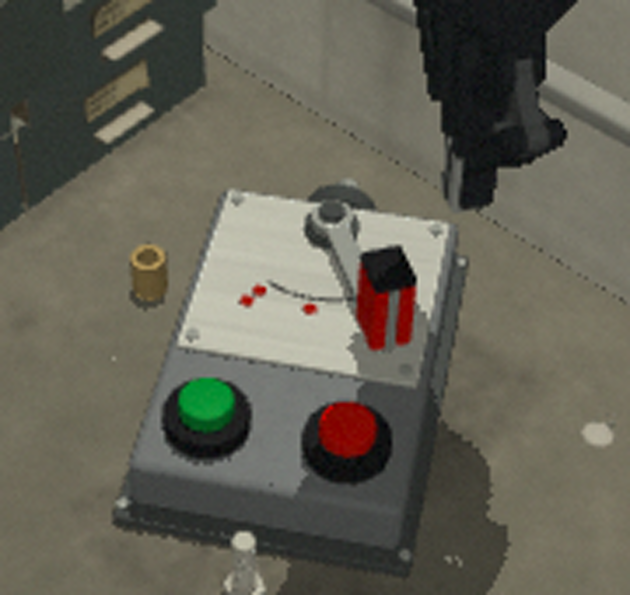

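Fingers hang clear right of the handle (tips at crop (465,205) in the scene view; handle at (385,300)). I'll go down now.

>>> {"fn": "step_arm", "kwargs": {
  "steps": [
    {"tx": 2, "ty": 0, "tz": 0, "rx": 0, "ry": 0, "rz": 0, "jaw": 0},
    {"tx": 4, "ty": 0, "tz": 0, "rx": 0, "ry": 0, "rz": 0, "jaw": 0},
    {"tx": 6, "ty": 0, "tz": 0, "rx": 0, "ry": 0, "rz": 0, "jaw": 0},
    {"tx": 7, "ty": 0, "tz": 0, "rx": 0, "ry": 0, "rz": 0, "jaw": 0},
    {"tx": 7, "ty": 0, "tz": 0, "rx": 0, "ry": 0, "rz": 0, "jaw": 0},
    {"tx": 7, "ty": 0, "tz": 0, "rx": 0, "ry": 0, "rz": 0, "jaw": 0}
  ]
}}

```text
time: 2.8
position: [0.5727, -0.1834, 0.0828]
tool_rot: [-0.27, 0.653, 0.268, 0.655]
contact_force: [0.8, 0.7, -0.2]
finger_gap: 0.0001
```

```bash
python3 - <<'E'
from h import *
import cv2
print(sensors.sense()["position"],sensors.sense()["contact_force"])
for th in (0,.1,.2,.3,.4,.5,.6,.7,.8,.9,1):
    print(th,rel(pushpose(th,0,.08),down(lev(th)[1])))
for n in("scene",):
    im=imaging.camera(n)[150:320,250:430,::-1]; cv2.imwrite(f"pics/{n}2.png",cv2.resize(im,None,fx=3.5,fy=3.5,interpolation=cv2.INTER_CUBIC))
E
```

```text
[ 0.5727 -0.1834  0.0828] [ 0.8036  0.6878 -0.1734]
0 [ 0.278  1.566 -0.043 -0.004  0.001  0.004]
0.1 [ 0.275  2.425 -0.224  0.096  0.001  0.004]
0.2 [ 0.271  3.298 -0.319  0.196  0.002  0.004]
0.3 [ 0.268  4.175 -0.325  0.296  0.002  0.004]
0.4 [ 0.264  5.049 -0.244  0.396  0.002  0.004]
0.5 [ 0.261  5.911 -0.077  0.496  0.002  0.004]
0.6 [0.258 6.751 0.176 0.596 0.002 0.003]
0.7 [0.255 7.562 0.512 0.696 0.003 0.003]
0.8 [0.253 8.335 0.927 0.796 0.003 0.003]
0.9 [0.251 9.063 1.416 0.896 0.003 0.003]
1 [0.249 9.739 1.977 0.996 0.003 0.003]
```

View pics/scene2.png

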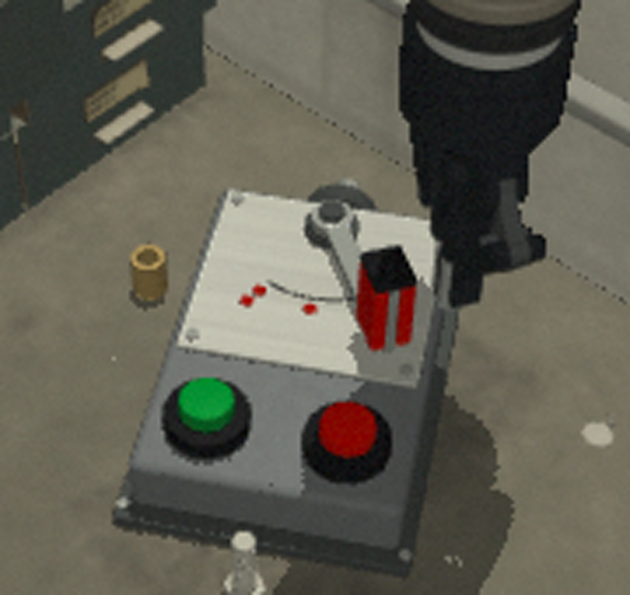

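Fingertips stand right of the handle at mid height. Now the push along the arc.

>>> {"fn": "step_arm", "kwargs": {
  "steps": [
    {"tx": 0.1, "ty": 0.8, "tz": 0, "rx": 0, "ry": 0, "rz": 0, "jaw": 0},
    {"tx": 0.2, "ty": 1.5, "tz": -0.04, "rx": 0, "ry": 0, "rz": 0, "jaw": 0},
    {"tx": 0.2, "ty": 2.0, "tz": -0.13, "rx": 0.05, "ry": 0, "rz": 0, "jaw": 0},
    {"tx": 0.2, "ty": 2.4, "tz": -0.22, "rx": 0.1, "ry": 0, "rz": 0, "jaw": 0},
    {"tx": 0.2, "ty": 2.9, "tz": -0.27, "rx": 0.15, "ry": 0, "rz": 0, "jaw": 0},
    {"tx": 0.2, "ty": 3.3, "tz": -0.32, "rx": 0.2, "ry": 0, "rz": 0, "jaw": 0},
    {"tx": 0.2, "ty": 3.7, "tz": -0.32, "rx": 0.25, "ry": 0, "rz": 0, "jaw": 0},
    {"tx": 0.2, "ty": 4.2, "tz": -0.32, "rx": 0.3, "ry": 0, "rz": 0, "jaw": 0},
    {"tx": 0.2, "ty": 4.6, "tz": -0.28, "rx": 0.35, "ry": 0, "rz": 0, "jaw": 0},
    {"tx": 0.2, "ty": 5.0, "tz": -0.24, "rx": 0.4, "ry": 0, "rz": 0, "jaw": 0}
  ]
}}

```text
time: 3.68
position: [0.5362, -0.1489, 0.0821]
tool_rot: [-0.134, 0.693, 0.131, 0.697]
contact_force: [-0.5, 0.3, 0.4]
finger_gap: 0.0001
```

```bash
python3 - <<'E'
from h import *
import cv2
print(sensors.sense()["position"],sensors.sense()["contact_force"])
for th in (.4,.5,.6,.7,.8,.9,.95,1):
    print(th,rel(pushpose(th,0,.08),down(lev(th)[1])))
for n in("scene",):
    im=imaging.camera(n)[150:320,250:430,::-1]; cv2.imwrite(f"pics/{n}3.png",cv2.resize(im,None,fx=3.5,fy=3.5,interpolation=cv2.INTER_CUBIC))
E
```

```text
[ 0.5362 -0.1489  0.0821] [-0.5173  0.2898  0.3932]
0.4 [ 0.208  0.001 -0.081 -0.007  0.005  0.005]
0.5 [ 0.203  0.859 -0.264  0.093  0.005  0.004]
0.6 [ 0.199  1.732 -0.36   0.193  0.005  0.004]
0.7 [ 0.195  2.609 -0.369  0.293  0.005  0.004]
0.8 [ 0.191  3.483 -0.29   0.393  0.006  0.004]
0.9 [ 0.188  4.345 -0.124  0.493  0.006  0.003]
0.95 [ 0.186  4.769 -0.009  0.543  0.006  0.003]
1 [0.185 5.186 0.128 0.593 0.006 0.003]
```

View pics/scene3.png

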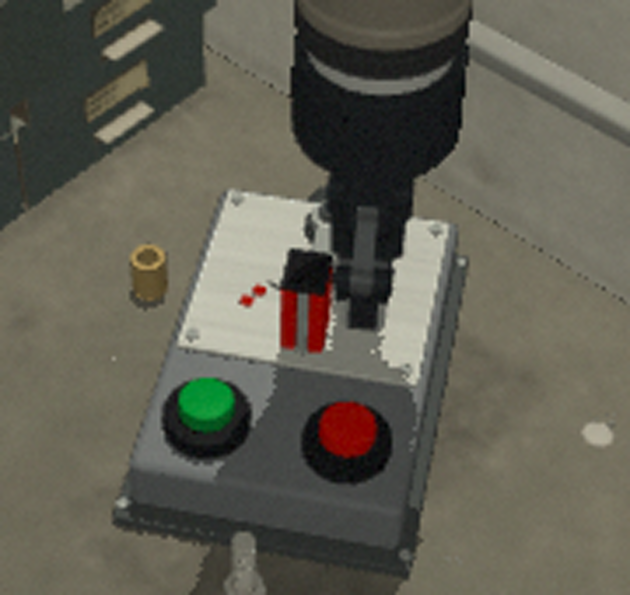

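The lever has snapped to the first notch (handle at crop (307,300)). I'll keep pushing toward the second stop.

>>> {"fn": "step_arm", "kwargs": {
  "steps": [
    {"tx": 0.1, "ty": 0.5, "tz": -0.15, "rx": 0.05, "ry": 0, "rz": 0, "jaw": 0},
    {"tx": 0.2, "ty": 0.9, "tz": -0.26, "rx": 0.1, "ry": 0, "rz": 0, "jaw": 0},
    {"tx": 0.2, "ty": 1.3, "tz": -0.32, "rx": 0.15, "ry": 0, "rz": 0, "jaw": 0},
    {"tx": 0.2, "ty": 1.7, "tz": -0.36, "rx": 0.2, "ry": 0, "rz": 0, "jaw": 0},
    {"tx": 0.2, "ty": 2.2, "tz": -0.37, "rx": 0.25, "ry": 0, "rz": 0, "jaw": 0},
    {"tx": 0.2, "ty": 2.6, "tz": -0.37, "rx": 0.3, "ry": 0, "rz": 0, "jaw": 0},
    {"tx": 0.2, "ty": 3.0, "tz": -0.33, "rx": 0.35, "ry": 0, "rz": 0, "jaw": 0},
    {"tx": 0.2, "ty": 3.5, "tz": -0.29, "rx": 0.4, "ry": 0, "rz": 0, "jaw": 0},
    {"tx": 0.2, "ty": 3.9, "tz": -0.2, "rx": 0.45, "ry": 0, "rz": 0, "jaw": 0},
    {"tx": 0.2, "ty": 4.4, "tz": -0.12, "rx": 0.5, "ry": 0, "rz": 0, "jaw": 0}
  ]
}}

```text
time: 4.57
position: [0.5183, -0.1074, 0.0805]
tool_rot: [0.043, 0.703, -0.045, 0.708]
contact_force: [-0.6, -1.0, -0.8]
finger_gap: -0.0
```

```bash
python3 - <<'E'
from h import *
import cv2
print(sensors.sense()["position"],sensors.sense()["contact_force"])
for th in (.9,.95,1):
    print(th,rel(pushpose(th,0,.08),down(lev(th)[1])))
for n in("scene",):
    im=imaging.camera(n)[150:320,250:430,::-1]; cv2.imwrite(f"pics/{n}4.png",cv2.resize(im,None,fx=3.5,fy=3.5,interpolation=cv2.INTER_CUBIC))
E
```

```text
[ 0.5183 -0.1074  0.0805] [-0.6066 -1.0183 -0.774 ]
0.9 [ 0.048 -0.155  0.094 -0.009  0.007  0.002]
0.95 [ 0.047  0.272 -0.009  0.041  0.007  0.001]
1 [ 0.046  0.703 -0.091  0.091  0.007  0.001]
```

View pics/scene4.png

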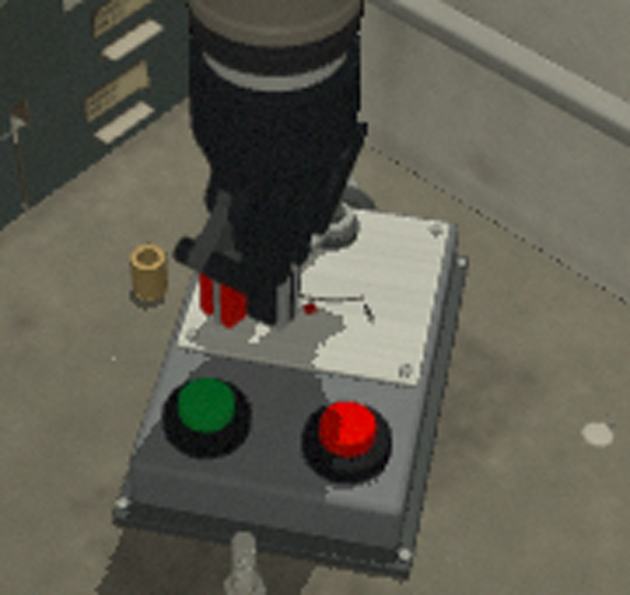

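The lever has snapped past the second notch (handle at crop (222,300)). A gentle nudge against the stop makes sure it is seated.

>>> {"fn": "step_arm", "kwargs": {
  "steps": [
    {"tx": 0, "ty": 0.3, "tz": 0, "rx": 0.04, "ry": 0, "rz": 0, "jaw": 0},
    {"tx": 0, "ty": 0.55, "tz": -0.05, "rx": 0.08, "ry": 0, "rz": 0, "jaw": 0},
    {"tx": 0, "ty": 0.65, "tz": -0.08, "rx": 0.09, "ry": 0, "rz": 0, "jaw": 0}
  ]
}}

```text
time: 4.87
position: [0.5182, -0.0987, 0.081]
tool_rot: [0.075, 0.701, -0.075, 0.706]
contact_force: [0.3, -1.1, 0.8]
finger_gap: -0.0
```

>>> {"fn": "step_arm", "kwargs": {
  "steps": [
    {"tx": 0, "ty": 0.1, "tz": 0, "rx": 0, "ry": 0, "rz": 0, "jaw": 0},
    {"tx": 0, "ty": 0.2, "tz": 0, "rx": 0, "ry": 0, "rz": 0, "jaw": 0},
    {"tx": 0, "ty": 0.2, "tz": 0, "rx": 0, "ry": 0, "rz": 0, "jaw": 0}
  ]
}}

```text
time: 5.12
position: [0.5181, -0.0987, 0.0811]
tool_rot: [0.074, 0.701, -0.076, 0.705]
contact_force: [-0.7, -4.5, 0.4]
finger_gap: -0.0001
```

It doesn't advance and the force is building, so it's on the hard stop. I'll back off sideways, then go up, toward the green button.

>>> {"fn": "step_arm", "kwargs": {
  "steps": [
    {"tx": 0, "ty": -0.5, "tz": 0, "rx": 0, "ry": 0, "rz": 0, "jaw": 0},
    {"tx": 0, "ty": -1.2, "tz": 0, "rx": 0, "ry": 0, "rz": 0, "jaw": 0},
    {"tx": -1, "ty": -2, "tz": 0, "rx": 0, "ry": 0, "rz": 0, "jaw": 0},
    {"tx": -3.5, "ty": -2, "tz": 0, "rx": 0, "ry": 0, "rz": 0, "jaw": 0},
    {"tx": -6.5, "ty": -2, "tz": 0, "rx": 0, "ry": 0, "rz": 0, "jaw": 0},
    {"tx": -9.5, "ty": -2, "tz": 0, "rx": 0, "ry": 0, "rz": 0, "jaw": 0},
    {"tx": -10, "ty": -4, "tz": 0, "rx": 0, "ry": 0, "rz": 0, "jaw": 0},
    {"tx": -10, "ty": -8, "tz": 0, "rx": 0, "ry": 0, "rz": 0, "jaw": 0},
    {"tx": -10, "ty": -8, "tz": 0, "rx": 0, "ry": 0, "rz": 0, "jaw": 0}
  ]
}}

```text
time: 5.87
position: [0.4989, -0.1851, 0.1831]
tool_rot: [0.075, 0.7, -0.081, 0.706]
contact_force: [-0.7, -1.6, -1.1]
finger_gap: 0.0001
```

```bash
python3 - <<'E'
from h import *
import cv2
print(sensors.sense()["position"],sensors.sense()["contact_force"])
p=PIV+.085*lev(1)[0]
for n in("scene","top"):
    im=imaging.camera(n)[150:320,250:430,::-1]; cv2.imwrite(f"pics/{n}5.png",cv2.resize(im,None,fx=3.5,fy=3.5,interpolation=cv2.INTER_CUBIC))
    for th in(.5,.9,1): print(n,th,(np.array(proj(n,[*(PIV+.085*lev(th)[0]),.102]))-[250,150])*3.5)
E
```

```text
[ 0.4989 -0.1851  0.1831] [-0.6582 -1.5602 -1.1041]
scene 0.5 [300.9017 267.0101]
scene 0.9 [238.0393 247.1623]
scene 1 [224.6893 239.6563]
top 0.5 [305.9241 323.0889]
top 0.9 [243.1567 328.522 ]
top 1 [227.5376 325.9529]
```

View pics/scene5.png

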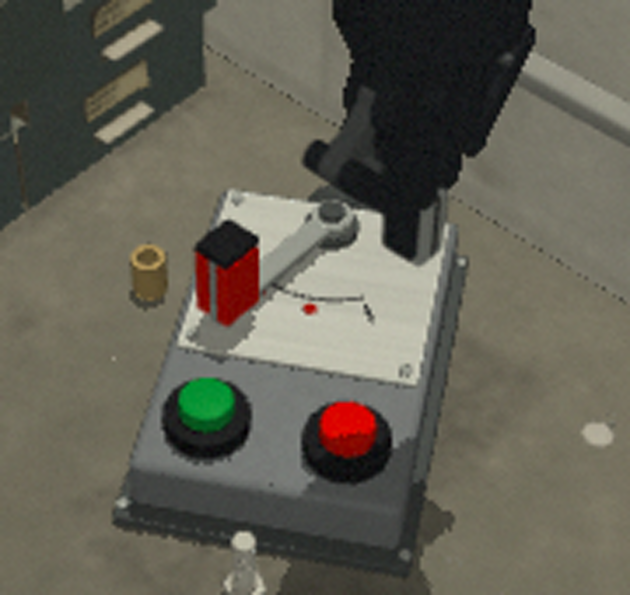

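View pics/top5.png

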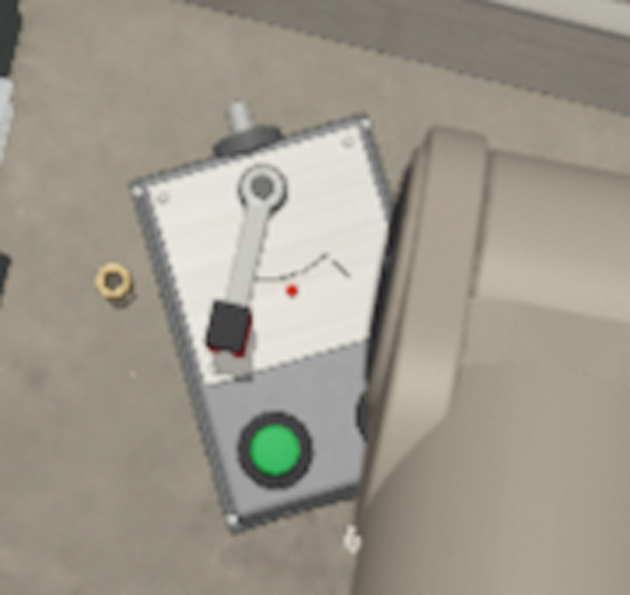

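Lever now at the second stop: cap centre (227,243) scene and (229,328) top, against predicted (225,240) and (228,326) for 1.0 rad; buttons untouched. Next is the green button, with the tool turned so the knuckles stay clear of the handle.

```bash
python3 - <<'E'
from h import *
s=sensors.sense(); print(s["qpos"],R.from_quat(s["tool_rot"]).as_matrix()[:,1])
print(rel([.4592,-.1025,.12],down([.94,.35])))
E
```

```text
[ 0.4716  0.2497 -0.2452  1.8945  0.0745  0.9984 -0.0239] [ 0.216   0.9764 -0.0027]
[ 6.145  6.601 -5.667  0.997  0.008 -0.001]
```

>>> {"fn": "step_arm", "kwargs": {
  "steps": [
    {"tx": 0, "ty": 0.8, "tz": -0.7, "rx": 0.12, "ry": 0, "rz": 0, "jaw": 0},
    {"tx": 0, "ty": 1.6, "tz": -1.4, "rx": 0.24, "ry": 0, "rz": 0, "jaw": 0},
    {"tx": 0, "ty": 2.4, "tz": -2.1, "rx": 0.36, "ry": 0, "rz": 0, "jaw": 0},
    {"tx": 0, "ty": 3.2, "tz": -2.8, "rx": 0.48, "ry": 0, "rz": 0, "jaw": 0},
    {"tx": 0, "ty": 4.0, "tz": -3.5, "rx": 0.6, "ry": 0, "rz": 0, "jaw": 0},
    {"tx": 1, "ty": 5.0, "tz": -4.2, "rx": 0.72, "ry": 0, "rz": 0, "jaw": 0},
    {"tx": 2.5, "ty": 5.9, "tz": -5, "rx": 0.84, "ry": 0, "rz": 0, "jaw": 0},
    {"tx": 4, "ty": 6.6, "tz": -5.65, "rx": 0.95, "ry": 0.008, "rz": 0, "jaw": 0},
    {"tx": 6, "ty": 6.6, "tz": -5.65, "rx": 1.0, "ry": 0.008, "rz": 0, "jaw": 0},
    {"tx": 6, "ty": 6.6, "tz": -5.65, "rx": 1.0, "ry": 0.008, "rz": 0, "jaw": 0}
  ]
}}

```text
time: 6.8
position: [0.4566, -0.1006, 0.1188]
tool_rot: [0.403, 0.583, -0.404, 0.578]
contact_force: [-1.3, -0.1, -0.4]
finger_gap: -0.0002
```

```bash
python3 - <<'E'
from h import *
import cv2
s=sensors.sense(); print(s["position"],s["contact_force"],s["qpos"])
print(rel([.4592,-.1025,.075],down([.94,.35])))
im=imaging.camera("scene")[150:320,250:430,::-1]; cv2.imwrite("pics/scene6.png",cv2.resize(im,None,fx=3.5,fy=3.5,interpolation=cv2.INTER_CUBIC))
E
```

```text
[ 0.4566 -0.1006  0.1188] [-1.2854 -0.0646 -0.3834] [ 0.2759  0.229  -0.1685  2.0865  0.0485  0.8357 -1.1365]
[ 4.373  0.193  0.292 -0.001 -0.005  0.004]
```

View pics/scene6.png

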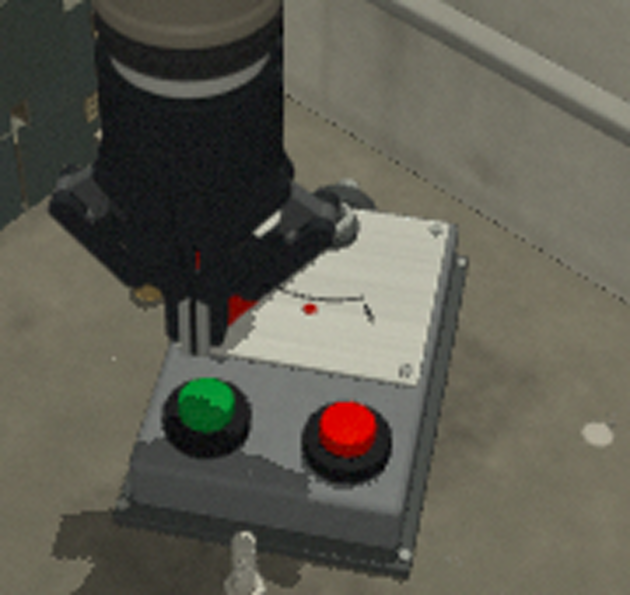

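The fingers are over the green button, with the knuckles to the sides and clear of the handle. Next I'll go down to just above it, then press.

>>> {"fn": "step_arm", "kwargs": {
  "steps": [
    {"tx": 1.5, "ty": 0.2, "tz": 0.3, "rx": 0, "ry": 0, "rz": 0, "jaw": 0},
    {"tx": 3, "ty": 0.2, "tz": 0.3, "rx": 0, "ry": 0, "rz": 0, "jaw": 0},
    {"tx": 4.2, "ty": 0.2, "tz": 0.3, "rx": 0, "ry": 0, "rz": 0, "jaw": 0},
    {"tx": 4.2, "ty": 0.2, "tz": 0.3, "rx": 0, "ry": 0, "rz": 0, "jaw": 0}
  ]
}}

```text
time: 7.18
position: [0.4605, -0.1031, 0.0778]
tool_rot: [0.403, 0.583, -0.403, 0.579]
contact_force: [-0.6, 0.5, 2.0]
finger_gap: -0.0002
```

```bash
python3 - <<'E'
from h import *
import cv2
s=sensors.sense(); print(s["position"],s["contact_force"])
im=imaging.camera("scene")[150:320,250:430,::-1]; cv2.imwrite("pics/scene7.png",cv2.resize(im,None,fx=3.5,fy=3.5,interpolation=cv2.INTER_CUBIC))
E
```

```text
[ 0.4605 -0.1031  0.0778] [-0.58    0.4825  2.0377]
```

View pics/scene7.png

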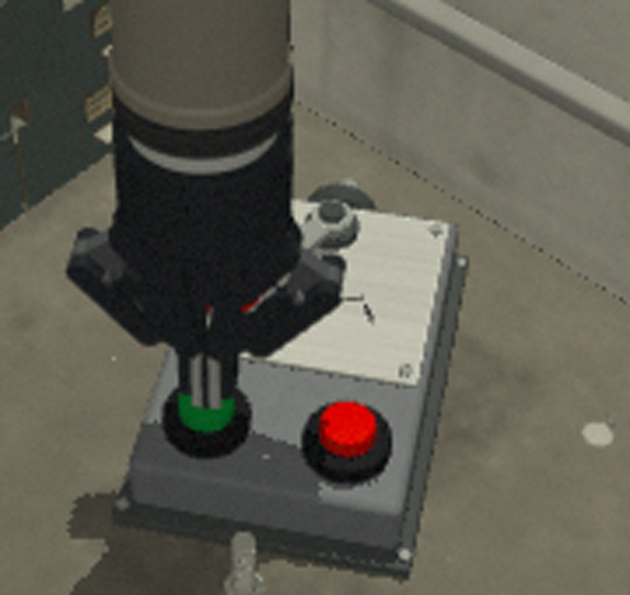

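>>> {"fn": "step_arm", "kwargs": {
  "steps": [
    {"tx": 0.3, "ty": 0, "tz": 0, "rx": 0, "ry": 0, "rz": 0, "jaw": 0},
    {"tx": 0.6, "ty": 0, "tz": 0, "rx": 0, "ry": 0, "rz": 0, "jaw": 0},
    {"tx": 0.8, "ty": 0, "tz": 0, "rx": 0, "ry": 0, "rz": 0, "jaw": 0},
    {"tx": 0.9, "ty": 0, "tz": 0, "rx": 0, "ry": 0, "rz": 0, "jaw": 0}
  ]
}}

```text
time: 7.57
position: [0.4622, -0.1034, 0.0718]
tool_rot: [0.403, 0.582, -0.403, 0.58]
contact_force: [-4.5, 1.1, 21.0]
finger_gap: -0.0001
```

```bash
python3 - <<'E'
from h import *
from station import r
import cv2
s=sensors.sense(); print(s["position"],s["contact_force"],s["moment"],r.finger_overhang)
im=imaging.camera("scene")[200:300,270:370,::-1]; cv2.imwrite("pics/scene8.png",cv2.resize(im,None,fx=6,fy=6,interpolation=cv2.INTER_CUBIC))
E
```

```text
[ 0.4622 -0.1034  0.0718] [-4.4541  1.1459 21.0238] [0.2089 1.18   0.0155] 0.014
```

View pics/scene8.png

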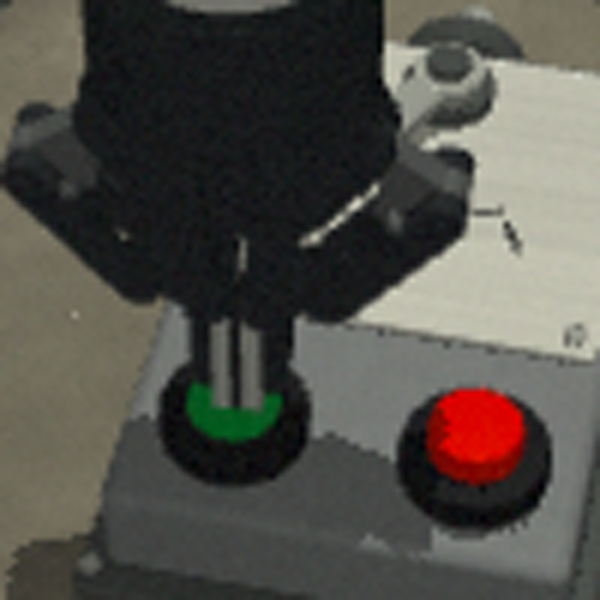

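```bash
python3 - <<'E'
from h import *
s=sensors.sense(); M=R.from_quat(s["tool_rot"]).as_matrix(); p=s["position"]
for oh in(.014,.018,.021):
  print(oh,[((np.array(proj("scene",p+M@[oh,-.011,z]))-[270,200])*6).round() for z in(-.0145,0,.0145)])
for z in (.045,.051,.057,.063): print(z,[((np.array(proj("scene",[.4592+a*.96*.014,-.1025+a*.28*.014,z]))-[270,200])*6).round() for a in(-1,0,1)])
for z in (.045,.051,.057,.063): print("red",z,[((np.array(proj("scene",[.4784+a*.96*.014,-.1702+a*.28*.014,z]))-[270,200])*6).round() for a in(-1,0,1)])
E
```

```text
0.014 [array([181., 405.]), array([231., 411.]), array([282., 417.])]
0.018 [array([181., 414.]), array([231., 420.]), array([282., 426.])]
0.021 [array([182., 421.]), array([232., 426.]), array([282., 432.])]
0.045 [array([219., 453.]), array([231., 416.]), array([242., 379.])]
0.051 [array([219., 440.]), array([230., 402.]), array([242., 366.])]
0.057 [array([218., 427.]), array([230., 389.]), array([241., 352.])]
0.063 [array([218., 413.]), array([229., 376.]), array([241., 339.])]
red 0.045 [array([462., 497.]), array([470., 458.]), array([479., 421.])]
red 0.051 [array([462., 484.]), array([471., 445.]), array([480., 408.])]
red 0.057 [array([463., 471.]), array([472., 432.]), array([481., 394.])]
red 0.063 [array([464., 457.]), array([473., 419.]), array([482., 381.])]
```

>>> {"fn": "step_arm", "kwargs": {
  "steps": [
    {"tx": 0.3, "ty": 0, "tz": 0, "rx": 0, "ry": 0, "rz": 0, "jaw": 0},
    {"tx": 0.3, "ty": 0, "tz": 0, "rx": 0, "ry": 0, "rz": 0, "jaw": 0},
    {"tx": 0.3, "ty": 0, "tz": 0, "rx": 0, "ry": 0, "rz": 0, "jaw": 0}
  ]
}}

```text
time: 7.87
position: [0.4622, -0.1034, 0.0717]
tool_rot: [0.403, 0.582, -0.403, 0.58]
contact_force: [-7.8, 1.8, 24.6]
finger_gap: 0.0002
```

```bash
python3 - <<'E'
from h import *
import cv2
im=imaging.camera("scene")[250:290,290:365,::-1].astype(float); im=np.clip(im*1.8,0,255).astype('uint8'); cv2.imwrite("pics/scene9.png",cv2.resize(im,None,fx=10,fy=10,interpolation=cv2.INTER_CUBIC))
E
```

```text
(no output)
```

View pics/scene9.png

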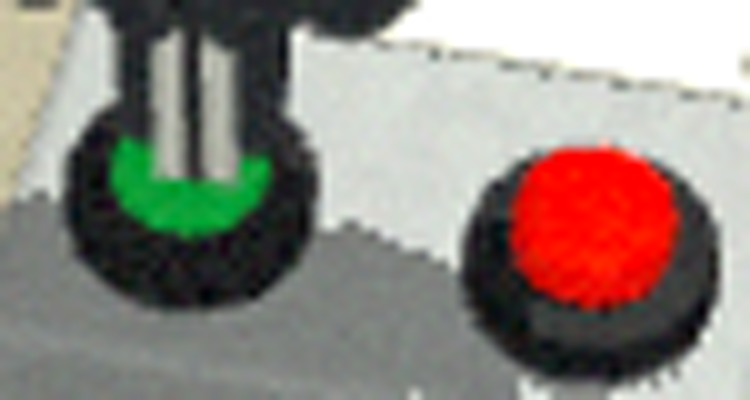

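The button is bottomed: z holds at 0.0717 while the force rises to 25 N, and the green cap has visibly sunk. I'll lift off straight up now.

>>> {"fn": "step_arm", "kwargs": {
  "steps": [
    {"tx": -0.5, "ty": 0, "tz": 0, "rx": 0, "ry": 0, "rz": 0, "jaw": 0},
    {"tx": -1.5, "ty": 0, "tz": 0, "rx": 0, "ry": 0, "rz": 0, "jaw": 0},
    {"tx": -4, "ty": 0, "tz": 0, "rx": 0, "ry": 0, "rz": 0, "jaw": 0},
    {"tx": -7, "ty": 0, "tz": 0, "rx": 0, "ry": 0, "rz": 0, "jaw": 0},
    {"tx": -10, "ty": 0, "tz": 0, "rx": 0, "ry": 0, "rz": 0, "jaw": 0},
    {"tx": -12, "ty": 0, "tz": 4, "rx": 0, "ry": 0, "rz": 0, "jaw": 0},
    {"tx": -12, "ty": 0, "tz": 8, "rx": 0, "ry": 0, "rz": 0, "jaw": 0},
    {"tx": -12, "ty": 0, "tz": 12, "rx": 0, "ry": 0, "rz": 0, "jaw": 0},
    {"tx": -12, "ty": 0, "tz": 15, "rx": 0, "ry": 0, "rz": 0, "jaw": 0},
    {"tx": -12, "ty": 0, "tz": 15, "rx": 0, "ry": 0, "rz": 0, "jaw": 0}
  ]
}}

```text
time: 8.75
position: [0.5157, -0.2521, 0.192]
tool_rot: [0.405, 0.578, -0.407, 0.58]
contact_force: [0.3, -0.7, 0.1]
finger_gap: 0.0001
```

```bash
python3 - <<'E'
from h import *
import cv2
print(sensors.sense()["position"],sensors.sense()["contact_force"])
for n in("scene","top"):
    im=imaging.camera(n)[150:320,250:430,::-1]; cv2.imwrite(f"pics/{n}10.png",cv2.resize(im,None,fx=3.5,fy=3.5,interpolation=cv2.INTER_CUBIC))
E
```

```text
[ 0.5157 -0.2521  0.192 ] [ 0.3406 -0.7094  0.1252]
```

View pics/scene10.png

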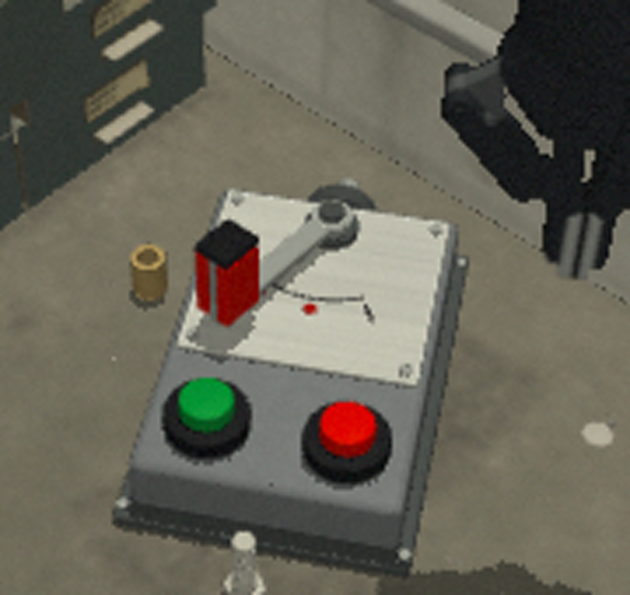

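View pics/top10.png

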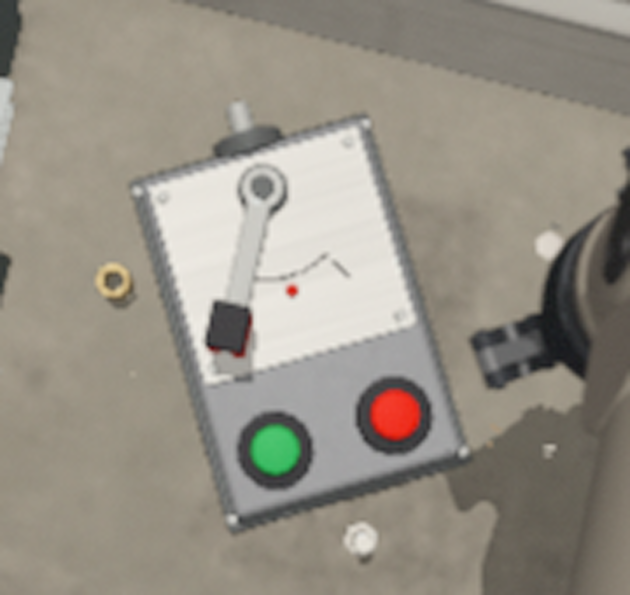

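```bash
python3 - <<'E'
import cv2,numpy as np
a=cv2.imread("pics/scene0.png")[250:290,290:365]; b=cv2.resize(cv2.imread("pics/scene9.png"),(75,40),interpolation=cv2.INTER_AREA)
c=cv2.resize(cv2.imread("pics/scene7.png"),(180,170),interpolation=cv2.INTER_AREA)[100:140,40:115]
for im in(a,c,b):
    im=im.astype(int); g=(im[...,1]>1.5*im[...,2])&(im[...,1]>1.5*im[...,0])&(im[...,1]>40)
    print("\n".join("".join(".#"[v] for v in row[4:34]) for row in g[4:28])); print()
E
```

```text
Traceback (most recent call last):
TypeError: string indices must be integers, not 'numpy.bool'
```

```bash
python3 - <<'E'
import cv2,numpy as np
a=cv2.imread("pics/scene0.png")[250:290,290:365]; b=cv2.resize(cv2.imread("pics/scene9.png"),(75,40),interpolation=cv2.INTER_AREA)
c=cv2.resize(cv2.imread("pics/scene7.png"),(180,170),interpolation=cv2.INTER_AREA)[100:140,40:115]
G=[]
for im in(a,c,b):
    im=im.astype(int); g=(im[...,1]>1.5*im[...,2])&(im[...,1]>1.5*im[...,0])&(im[...,1]>40); G.append(g[4:28,4:34])
for i in range(24): print("  ".join("".join("#" if v else "." for v in g[i]) for g in G))
E
```

```text
..............................  ..............................  ..............................
..............................  ..............................  ..............................
..............................  ..............................  ..............................
..............................  ..............................  ..............................
...........########...........  ..............................  ..............................
.........############.........  ..............................  ..............................
........##############........  ..............................  ..............................
.......################.......  ..............................  ..............................
.......################.......  .......###....................  ..............................
.......################.......  .......####...........#.......  ........#.....................
.......################.......  .......####........####.......  .......####...................
.......################.......  .......####........####
[... 479 characters left out ...]
...  ........##############........
.........############.........  .........############.........  ........#############.........
..........##########..........  ..........##########..........  ..........##########..........
..............###.............  ..............###.............  ............######............
..............................  ..............................  ..............................
..............................  ..............................  ..............................
..............................  ..............................  ..............................
..............................  ..............................  ..............................
```

The lever cap still sits at top (229,328). Both buttons are up, and the bush and bolt are in their original places. While pressed, the green cap's outline was about 2.5 px lower than at rest, which is about 6 mm. Handing in.

```bash
python3 -c "
from station import job
print(job.job_done())"
```

```text
the job is handed in; nothing more can be done
None
```

The feed drive is in second speed and has been started, and I handed the job in at about 9 s of robot time. I did it all with the shut fingers, without pinching the handle.

- **Lever:** I pushed it past the first notch until it met the hard stop. After backing off, the handle cap was within about 4 enlarged-picture pixels (roughly 2 mm) of where 1.0 rad should put it, in both cameras. It was still there after the button press.
- **Green button:** I pressed it only after the lever was seated. The fingers stopped dead while the force rose to about 25 N, against a spring of about 5 N. The picture showed the cap about 6 mm lower, and up again after I lifted off.
- **Left alone:** the red button, the bush and the bolt look the same in the final pictures as at the start. The arm was clear of everything, with no contact force.

**Disagreement:** from the cameras I judged the button top to be 0.056–0.060 m high, but the arm readings put first contact at about 0.064 m. I therefore relied on the dead stop and the sunken cap to judge full travel. There was also up to 8 N of sideways force during the press. I took it for friction at the button and did not check it further.

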